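# Turn a closed evidence case over on its viewing rest

## Robot

A 6-joint arm with a two-finger parallel gripper is mounted at the origin on a cart in front of the work surface, level with it; the furniture and walls round the work are solid. World frame = base frame: x ahead of the robot, y to its left, z up, the work surface at z = 0. Lengths are in mm, angles in rad, forces in N, time in s.
With the tool pointing down it reaches from about 350 to 875 mm from the base axis. Payload 4.2 kg.
Tool frame: the origin (TCP) lies midway between the tips of the shut fingers; the grasp point (between the pads) lies 19 mm behind it; y points along the fingers, x is the direction in which the jaws open and shut, and the axes are right-handed (so a half turn about y gives the same grasp; the last joint's range is limited). The gripper opens to 85 mm and grips with 20 to 120 N. Pads are 22 mm wide; open, the fingers measure 114 mm over their backs; the gripper's body (76 mm by 85 mm) begins 54 mm behind the grasp point. The pads swing forward as they close: fully open they stand 13 mm farther back than shut.
Start: joints at [-0.895, 0.385, 0.008, 0, -1.194, -0.259], TCP at [253.035, -571.465, 231.312] pointing down, gripper open.
Joint ranges: [-3.14, 3.14], [-1.21, 2.06], [-1.07, 1.41], [-3.16, 2.05], [-2.99, -0.16], [-3.1, 3.1]. Speed limits (rad/s): [2.79, 2.79, 3.14, 3.14, 3.14, 3.14].

## Interface

Orientations are given as a unit quaternion [x, y, z, w].
In Python, from bench import read_state, get_image, job_done gives the robot as it stands.
- The arm moves only by the tool play_rows, never from a script. Its argument "series" is a list of rows, each a list of 7 numbers: the shift along the tool's x, y, z in m, then the turn, a rotation vector about the tool's x, y, z in rad, then the finger opening in m, from 0 to 0.0854. In form: [[x, y, z, wx, wy, wz, claw], ...]. A call has 1 to 10 rows; each row shifts and turns the pose as measured when the row begins, along the tool's axes as they then stand; what a row does not reach is not made up. A row lasts 1/10 s, in which the tool goes at most 50 mm and 8.59 degrees, less where a joint would pass 70% of its speed; a pose out of reach is approached as far as the arm can. A call with a gripper value outside its range is refused whole. The fingers move at their own pace and stop on an object; the grip force is fixed at half the most. Time passes only in rows, so rows that do not move let the fingers close. It gives the time, the measured TCP pose, the force and the opening at its end, in the units of the state.
- read_state(): the state, without advancing time (a new reading comes with each control period).
- get_image(name): name is "scene" or "side" or "wrist"; returns a dict with "color" (400x640x3 uint8, red, green, blue), "intrinsics" (3x3 intrinsics, pixels), "origin" and "orientation" of the camera in the world. Camera axes: x right, y down, z forward; pixel columns grow to the right and rows downward; lengths in mm; the calibration is good to about 2 mm. The wrist camera is an equidistant fisheye: a pixel r from the principal point sees the ray r / f radians off the axis. A picture is of the moment at which its call begins. There is no depth.
- job_done(): hands the job in, once; it reports no verdict.
The state is a dict: "clock": time; "joints": joint angles; "joint_vel": joint speeds; "joint_efforts": joint torques, N m; "position": TCP position; "ee_rot": TCP orientation; "contact_force": force on the tool from outside, world axes, zero at the start; "wrist_torque": the same for the moment, N m; "gripper_width": finger opening in mm.
Only numpy, scipy, OpenCV 4.12 (cv2) and the standard library are available. Lean on these libraries where they do the work, as an engineer would, in place of code of your own. Each camera call takes 0.05 s, during which the arm holds its last target. There are 200 camera calls.

## Task

Each sloping rest holds a flat, closed case, lid upward. Turn the case with the red lid over, so that its white underside with the brass seal faces up the way the lid did, and set it back the same way on its own rest, leaning on the slope with its lower edge on the ledge. The lid is loose: pinch lid and base together so that the case stays closed throughout, and leave the blue-lidded case alone.

Things in the scene. Friction and masses are not known exactly. Their poses are not given: they have to be found in the camera images.
- case_base: White base of the red-lidded case, brass seal disc on its underside. Origin: centre of the CLOSED case, a flat box 80 x 120 x 30 mm (own x, y, z). z points from underside to lid; base is the lower 18 mm, lid the upper 12 mm. Starts on the slope: z points to the robot's left, 40 degrees above level; x straight down the slope to the ledge, 50 degrees below level. About 0.14 kg, rigid.
- case_lid: Red lid, flat outer face, 80 x 120 x 12 mm, about 0.08 kg, only laid on: a lining 3 mm deep fits into the base with 2 mm play, nothing latches it. Axes as the base's; its origin too is the centre of the closed case, so both origins coincide when closed.
- rest_seat (a point): Centre of the case when seated on its fixed rest, either side up; 100 mm above the worktop. z up, y along the 120 mm side. The slope climbs at 50 degrees towards -x, the robot's right; its face looks left. The case's 120 mm long lower edge stands on a ledge square to the slope, 40 mm downslope of here. It lies on 2 rails with a 70 mm open gap in the middle, so a finger fits under it from its upper edge. Rest top: 117 mm.
- other_case: Bystander: same case with a blue lid, closed, lid up on another rest of the same form. Origin at the centre of the case, axes as the red one's.

How it is judged (in metres and radians):
At the end, for the whole second after the job is handed in: The red-lidded case leans underside up on its own rest, tilted as the slope is within about 11 degrees, its centre within 20 mm of the seat point, its long side along the rest's within about 11 degrees, lid closed (origins within 6 mm, faces parallel within 5 degrees), at rest (angle between case_base's own z axis and vertical between 2.079 and 2.459 rad and distance between case_base and rest_seat below 0.02 m and angle between the y axis of case_base and the y axis of rest_seat, either way round below 0.19 rad and distance between case_base and case_lid below 0.006 m and angle between the z axis of case_base and the z axis of case_lid, either way round below 0.09 rad and linear speed of each of case_base, case_lid below 0.02 m/s); the robot touches nothing.
It fails at once if the lid parts from the base by more than 10 mm (distance between case_base and case_lid above 0.01 m).
It fails at once if the blue-lidded case is moved by more than 20 mm (distance of other_case from where it was at the start of the episode above 0.02 m).
It also fails if it takes over 54 s, if anything falls off the work surface, if the arm or the gripper's body presses on something with over 40 N, if the wrist force passes 120 N, or if a joint passes its speed limit or range.

## Working session

There is one attempt and no reset: what is moved stays moved. The work goes in short steps, Python scripts to look and compute and a tool call to move; the robot and the scene stay as the last step left them, time stands still between calls to the robot, and variables do not carry over. Pictures are saved under pics/ and viewed, about 8 in all and at most 12, crops included, and the job is handed in when it is done.

Besides the shell and the picture viewer there is one more tool, called after "Emit:" as name([rows], argument=value, ...), one row to a line, values as JSON. play_rows: Moves the arm, as the interface text tells. Its arguments: {"type":"object","properties":{"series":{"type":"array","items":{"type":"array","items":{"type":"number"}}}},"required":["series"]}

```bash
ls; mkdir -p pics; python3 - <<'E'
from bench import *
import cv2
print(read_state())
for n in ["scene","side"]:
    i=get_image(n); cv2.imwrite(f"pics/{n}0.png",i["color"][:,:,::-1]); print(n,i["intrinsics"],i["origin"],i["orientation"])
E
```

```text
pics
{'clock': 0.0, 'joints': array([-8.95439872e-01,  3.85560631e-01,  6.62860117e-03, -5.43275072e-04,
       -1.19398852e+00, -2.58570415e-01]), 'joint_vel': array([ 0.00046787, -0.00073187, -0.00072345,  0.00015454, -0.00060008,
       -0.00066581]), 'joint_efforts': array([-1.37253774e-03, -3.92289984e+01,  1.88397574e+01,  4.18628499e+00,
       -4.71541731e-03, -9.42348407e-06]), 'position': array([ 252.78948635, -570.95606225,  230.21363623]), 'ee_rot': array([ 0.38514013,  0.59299197, -0.5921826 , -0.38645488]), 'contact_force': array([-0.28230552,  0.8422043 ,  0.45970427]), 'wrist_torque': array([ 0.01454531,  0.02830359, -0.03466062]), 'gripper_width': 85.23660041060931}
scene [[412.45273295   0.         315.37365508]
 [  0.         412.45273295 201.62297132]
 [  0.           0.           1.        ]] [ 32.72430548 406.27822939 817.91855184] [-0.45665642  0.81507407 -0.31593852  0.16523324]
side [[385.30888529   0.         323.28887417]
 [  0.         385.30888529 204.63193826]
 [  0.           0.           1.        ]] [ 112.81683843 -546.40889423  511.56915944] [ 0.81473719 -0.24794104  0.14748336 -0.5029684 ]
```

```bash
python3 - <<'E'
import cv2,numpy as np
cv2.imwrite("pics/both0.png",cv2.resize(np.vstack([cv2.imread("pics/scene0.png"),cv2.imread("pics/side0.png")]),(480,600)))
E
```

```text
(no output)
```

View pics/scene0.png

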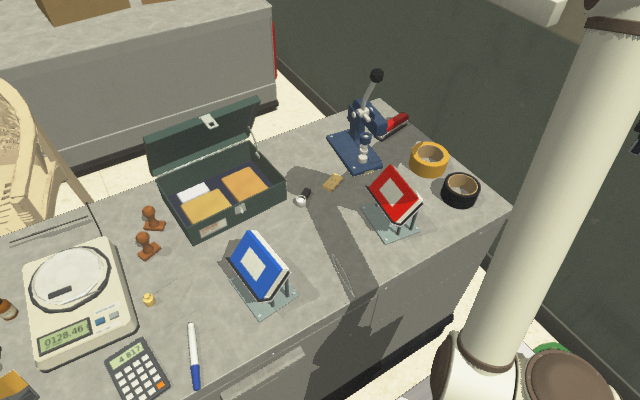

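View pics/side0.png

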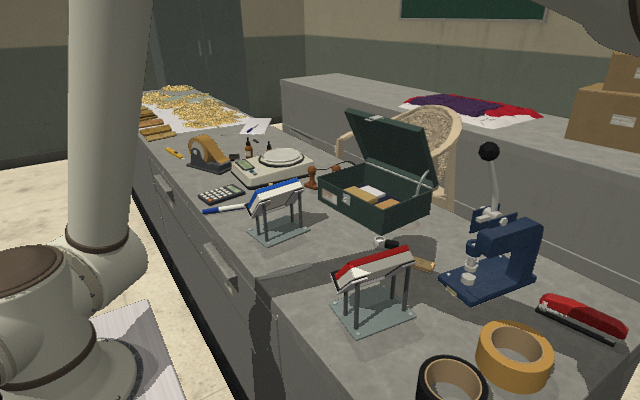

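Red lid at about (395,195) in the scene view, facing the camera with its upper edge to the robot's right. The side view shows the back of the red rest at about (373,290), and the stamp press at about (500,250) is ahead of it. I'll take the pose from the lid corners.

```bash
cat > h.py <<'E'
import numpy as np,cv2
from bench import *
from scipy.spatial.transform import Rotation as R
def cast(im,px):
    K=im["intrinsics"];d=np.c_[(np.array(px,float)-K[:2,2])/K[0,0],np.ones(len(px))]
    return np.array(im["origin"]),R.from_quat(im["orientation"]).apply(d)
def corners(im,lo,hi,box):
    hsv=cv2.cvtColor(im["color"],cv2.COLOR_RGB2HSV);h=hsv[...,0].astype(int)
    m=((((h-lo)%180)<=(hi-lo)%180)&(hsv[...,1]>120)&(hsv[...,2]>50)).astype(np.uint8)
    k=np.zeros_like(m);x0,y0,x1,y1=box;k[y0:y1,x0:x1]=1;m*=k
    c=max(cv2.findContours(m,0,1)[0],key=cv2.contourArea);hl=cv2.convexHull(c)
    return hl,cv2.approxPolyDP(hl,0.05*cv2.arcLength(hl,True),True)[:,0]
E
python3 - <<'E'
from h import *
im=get_image("scene")
s=read_state();print(R.from_quat(s["ee_rot"]).as_matrix().round(2))
for nm,a,b,box in [("red",170,8,(355,155,430,230)),("blue",100,125,(220,225,295,305))]:
    hl,c=corners(im,a,b,box);print(nm,c.tolist())
    # plane of lid face through tilted normal, nominal; cast to get centre-lines
    o,d=cast(im,c)
    n=np.array([0,np.cos(np.radians(40)),np.sin(np.radians(40))])
    # centre ray from diagonals
    if len(c)==4:
        p=[np.append(q,1.) for q in c.astype(float)];x=np.cross(np.cross(p[0],p[2]),np.cross(p[1],p[3]));x=x[:2]/x[2]
        _,dc=cast(im,[x]);h=100+15*n[2];pc=o+dc[0]*(h-o[2])/dc[0][2]
        P=np.array([o+q*(n@(pc-o))/(n@q) for q in d])
        print(P.round(0).tolist(),"centre",(pc-15*n).round(1))
        print("edges",[(np.linalg.norm(P[i]-P[(i+1)%4]).round(1),(P[(i+1)%4]-P[i]).round(1).tolist()) for i in range(4)])
E
```

```text
[[-0.4  -0.   -0.91]
 [ 0.91  0.   -0.4 ]
 [ 0.   -1.    0.  ]]
red [[390, 164], [418, 198], [395, 221], [368, 187]]
[[548.0, -140.0, 144.0], [435.0, -132.0, 134.0], [441.0, -83.0, 76.0], [556.0, -90.0, 84.0]] centre [ 493.8 -122.7  100. ]
edges [(np.float64(113.7), [-113.0, 8.2, -9.8]), (np.float64(76.4), [6.7, 48.9, -58.3]), (np.float64(115.4), [115.0, -6.5, 7.8]), (np.float64(79.2), [-8.7, -50.6, 60.3])]
blue [[247, 230], [281, 268], [261, 298], [230, 259]]
[[551.0, 236.0, 133.0], [424.0, 224.0, 147.0], [419.0, 275.0, 87.0], [544.0, 287.0, 73.0]] centre [484.7 244.3 100. ]
edges [(np.float64(128.2), [-126.8, -12.0, 14.3]), (np.float64(78.5), [-5.2, 50.4, -60.0]), (np.float64(126.4), [125.0, 12.0, -14.3]), (np.float64(78.7), [7.0, -50.4, 60.0])]
```

```bash
python3 - <<'E'
from h import *
im=get_image("scene")
for nm,a,b,box in [("red",170,8,(355,155,430,230)),("blue",100,125,(220,225,295,305))]:
    hl,c=corners(im,a,b,box)
    # subpixel: fit lines to hull-side points
    p0=c.astype(np.float32)
    obj=np.array([[-40,60,0],[-40,-60,0],[40,-60,0],[40,60,0]],float) # guess order; (x down, y long)
    for sgn in [1]:
        best=None
        for order in (obj,obj[::-1]):
            for k in range(4):
                ob=np.roll(order,k,0)
                for r,t,e in zip(*(lambda z:(z[1],z[2],z[3]))(cv2.solvePnPGeneric(ob,p0.reshape(-1,1,2).astype(float),im["intrinsics"],None,flags=cv2.SOLVEPNP_IPPE))):
                    M=R.from_quat(im["orientation"]).as_matrix();RR=M@cv2.Rodrigues(r)[0];T=M@t[:,0]+im["origin"]
                    if RR[2,2]>.3 and RR[2,0]<-.3: print(nm,"err",e[0].round(2),"centre",(T-15*RR[:,2]).round(1),"x",RR[:,0].round(2),"y",RR[:,1].round(2),"z",RR[:,2].round(2))
    # yaw scan: long edges level, centre at 100
    p=[np.append(q,1.) for q in c.astype(float)];x=np.cross(np.cross(p[0],p[2]),np.cross(p[1],p[3]));o,dc=cast(im,[x[:2]/x[2]]);_,d=cast(im,c)
    def ev(y):
        n=np.array([-np.sin(y)*.766,np.cos(y)*.766,.643]);pc=o+dc[0]*(109.6-o[2])/dc[0][2]
        P=np.array([o+q*(n@(pc-o))/(n@q) for q in d]);return P,pc-15*n
    from scipy.optimize import brentq
    f=lambda y:(lambda P:P[0,2]-P[1,2]+P[3,2]-P[2,2])(ev(y)[0])
    y=brentq(f,-.6,.6);P,pc=ev(y);print(nm,"yaw deg",np.degrees(y).round(1),pc.round(1),[np.linalg.norm(P[i]-P[(i+1)%4]).round(1) for i in range(4)],P[:,2].round())
E
```

```text
red err 1.57 centre [399.2   5.5 249.7] x [-0.83 -0.24 -0.49] y [ 0.43 -0.84 -0.32] z [-0.34 -0.48  0.81]
red err 0.48 centre [ 503.6 -134.    83.4] x [ 0.06  0.62 -0.78] y [-1.   0.1 -0. ] z [0.07 0.78 0.62]
red err 0.8 centre [ 513.7 -123.7   85. ] x [-0.18  0.9  -0.4 ] y [-0.52 -0.43 -0.73] z [-0.83  0.07  0.55]
red yaw deg -5.8 [ 491.  -120.1  100. ] [np.float64(120.6), np.float64(75.9), np.float64(114.1), np.float64(79.0)] [141. 139.  81.  80.]
blue err 1.77 centre [381.6 299.4 265.2] x [-0.75 -0.28 -0.6 ] y [ 0.64 -0.52 -0.56] z [-0.15 -0.81  0.57]
blue err 0.03 centre [494.8 240.5  85.9] x [-0.08  0.63 -0.77] y [-0.99 -0.14 -0.01] z [-0.11  0.76  0.64]
blue yaw deg 7.7 [485.5 243.6 100. ] [np.float64(118.3), np.float64(77.7), np.float64(118.6), np.float64(78.1)] [139. 139.  80.  80.]
```

```bash
cat >> h.py <<'E'
def frame(yaw,sx=1):
    "tool axes for grasp from the upper edge; sx=+1: tool x along case z"
    c,s=np.cos(yaw),np.sin(yaw);a=np.radians(50)
    hd=np.array([-s,c,0]);x=hd*np.cos(a)-np.array([0,0,np.sin(a)]);n=hd*np.sin(a)+np.array([0,0,np.cos(a)])
    X=sx*n;return np.c_[X,x,np.cross(X,x)],x,n
def plan(T,M,N,show=True):
    s=read_state();C=R.from_quat(s["ee_rot"]);p=np.array(s["position"])
    rv=(C.inv()*R.from_matrix(M)).as_rotvec();st=(np.array(T)-p)/N
    print("dist",np.linalg.norm(T-p).round(1),"err tool frame",C.inv().apply(T-p).round(1),"rotvec",rv.round(3),"per row",(rv/N).round(4),"deg",np.degrees(np.linalg.norm(rv)).round(1))
    for k in range(N if show else 0):
        print([*(((C*R.from_rotvec(rv*k/N)).inv().apply(st)/1000).round(4).tolist()),*(rv/N).round(3).tolist()])
E
python3 - <<'E'
from h import *
ps=np.array([491,-120,100])
for sx in (1,-1):
    M,x,n=frame(np.radians(-5.8),sx); plan(ps-180*x,M,16,sx==1)
E
```

```text
dist 405.3 err tool frame [ 215.7   -7.  -343. ] rotvec [-0.181  0.496 -0.681] per row [-0.0113  0.031  -0.0426] deg 49.4
[0.0135, -0.0004, -0.0214, -0.011, 0.031, -0.043]
[0.0141, 0.0004, -0.021, -0.011, 0.031, -0.043]
[0.0147, 0.0012, -0.0206, -0.011, 0.031, -0.043]
[0.0153, 0.0021, -0.0201, -0.011, 0.031, -0.043]
[0.0158, 0.003, -0.0196, -0.011, 0.031, -0.043]
[0.0163, 0.0039, -0.019, -0.011, 0.031, -0.043]
[0.0167, 0.0048, -0.0185, -0.011, 0.031, -0.043]
[0.017, 0.0057, -0.0179, -0.011, 0.031, -0.043]
[0.0173, 0.0067, -0.0173, -0.011, 0.031, -0.043]
[0.0175, 0.0076, -0.0167, -0.011, 0.031, -0.043]
[0.0177, 0.0085, -0.016, -0.011, 0.031, -0.043]
[0.0178, 0.0095, -0.0154, -0.011, 0.031, -0.043]
[0.0178, 0.0104, -0.0147, -0.011, 0.031, -0.043]
[0.0178, 0.0113, -0.014, -0.011, 0.031, -0.043]
[0.0177, 0.0122, -0.0133, -0.011, 0.031, -0.043]
[0.0176, 0.0131, -0.0127, -0.011, 0.031, -0.043]
dist 405.3 err tool frame [ 215.7   -7.  -343. ] rotvec [-0.903 -2.486  0.24 ] per row [-0.0564 -0.1554  0.015 ] deg 152.2
```

Emit:
play_rows([
  [0.0135,0,-0.021,-0.011,0.031,-0.043,0.0854],
  [0.014,0,-0.021,-0.011,0.031,-0.043,0.0854],
  [0.0145,0.001,-0.0205,-0.011,0.031,-0.043,0.0854],
  [0.015,0.002,-0.02,-0.011,0.031,-0.043,0.0854],
  [0.016,0.003,-0.0195,-0.011,0.031,-0.043,0.0854],
  [0.016,0.004,-0.019,-0.011,0.031,-0.043,0.0854],
  [0.0165,0.005,-0.0185,-0.011,0.031,-0.043,0.0854],
  [0.017,0.006,-0.018,-0.011,0.031,-0.043,0.0854],
  [0.0175,0.007,-0.017,-0.011,0.031,-0.043,0.0854],
  [0.0175,0.0075,-0.0165,-0.011,0.031,-0.043,0.0854],
])

```text
clock: 1.2
position: [398.1, -354.6, 233.9]
ee_rot: [0.354, 0.625, -0.388, -0.577]
contact_force: [-0.5, -0.2, -0.0]
gripper_width: 85.5
```

```bash
python3 - <<'E'
from h import *
ps=np.array([491,-120,100]);print(read_state()["joints"].round(2))
M,x,n=frame(np.radians(-5.8)); plan(ps-180*x,M,8)
E
```

```text
[-0.65  0.41  0.11 -0.36 -1.57 -0.79]
dist 144.6 err tool frame [101.5  49.7 -90.1] rotvec [-0.069  0.166 -0.231] per row [-0.0087  0.0208 -0.0289] deg 16.8
[0.0127, 0.0062, -0.0113, -0.009, 0.021, -0.029]
[0.0127, 0.0067, -0.0109, -0.009, 0.021, -0.029]
[0.0128, 0.0071, -0.0106, -0.009, 0.021, -0.029]
[0.0128, 0.0076, -0.0103, -0.009, 0.021, -0.029]
[0.0128, 0.008, -0.01, -0.009, 0.021, -0.029]
[0.0127, 0.0085, -0.0096, -0.009, 0.021, -0.029]
[0.0127, 0.0089, -0.0093, -0.009, 0.021, -0.029]
[0.0126, 0.0094, -0.0089, -0.009, 0.021, -0.029]
```

Emit:
play_rows([
  [0.0125,0.006,-0.0115,-0.009,0.021,-0.029,0.0854],
  [0.0125,0.0065,-0.011,-0.009,0.021,-0.029,0.0854],
  [0.013,0.007,-0.0105,-0.009,0.021,-0.029,0.0854],
  [0.013,0.0075,-0.0105,-0.009,0.021,-0.029,0.0854],
  [0.013,0.008,-0.01,-0.009,0.021,-0.029,0.0854],
  [0.0125,0.0085,-0.0095,-0.009,0.021,-0.029,0.0854],
  [0.0125,0.009,-0.0095,-0.009,0.021,-0.029,0.0854],
  [0.0125,0.0095,-0.009,-0.009,0.021,-0.029,0.0854],
])

```text
clock: 2.0
position: [484.0, -229.6, 237.1]
ee_rot: [-0.329, -0.624, 0.259, 0.66]
contact_force: [-0.2, -0.4, 0.1]
gripper_width: 84.9
```

```bash
python3 - <<'E'
from h import *
ps=np.array([491,-120,100]);print(read_state()["joints"].round(2))
M,x,n=frame(np.radians(-5.8)); plan(ps-180*x,M,1)
im=get_image("wrist");cv2.imwrite("pics/w1.png",im["color"][:,:,::-1]);print(im["intrinsics"],im["origin"],R.from_quat(im["orientation"]).as_matrix().round(2))
E
```

```text
[-0.53  0.43  0.14 -0.64 -1.62 -1.07]
dist 7.3 err tool frame [-4.  -4.5  4.1] rotvec [ 0.002 -0.01   0.014] per row [ 0.0022 -0.0104  0.0136] deg 1.0
[-0.004, -0.0045, 0.0041, 0.002, -0.01, 0.014]
[[309.70691629   0.         318.87968564]
 [  0.         309.70691629 199.54389594]
 [  0.           0.           1.        ]] [ 402.06653328 -314.53691101  346.66992976] [[ 0.09  0.93  0.35]
 [ 0.75 -0.29  0.59]
 [ 0.65  0.21 -0.73]]
```

View pics/w1.png

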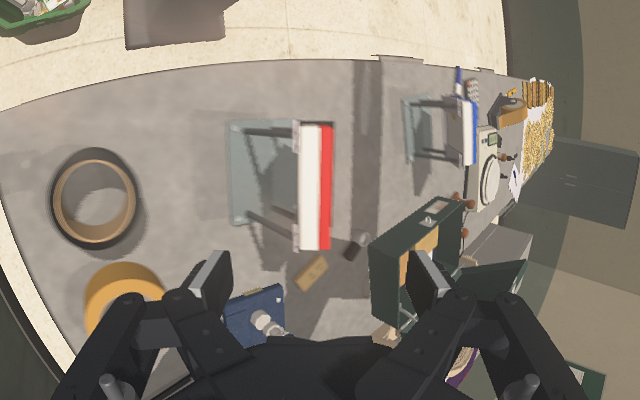

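The wrist view shows the case's upper edge end-on: white strip from (300,122) to (318,250) and red strip out to x=333. The rails are at its left, with the open gap at rows 155–225. I'll measure this edge.

```bash
python3 - <<'E'
from h import *
im=get_image("wrist");K=im["intrinsics"];M=R.from_quat(im["orientation"]).as_matrix();o=np.array(im["origin"])
hsv=cv2.cvtColor(im["color"],cv2.COLOR_RGB2HSV);h=hsv[...,0].astype(int)
red=((h<8)|(h>170))&(hsv[...,1]>150)&(hsv[...,2]>90)
wh=(hsv[...,1]<25)&(hsv[...,2]>185)
pts={}
for nm,m in (("red",red),("white",wh)):
    k=np.zeros(m.shape,np.uint8);k[110:262,285:345]=m[110:262,285:345]
    c=max(cv2.findContours(k,0,1)[0],key=cv2.contourArea);b=cv2.minAreaRect(c);bp=cv2.boxPoints(b);print(nm,bp.round(1).tolist());pts[nm]=bp
def ray(p):
    v=(np.array(p)-K[:2,2]);r=np.linalg.norm(v);t=r/K[0,0];return M@np.r_[v/r*np.sin(t),np.cos(t)]
def at(p,z):
    d=ray(p);return o+d*(z-o[2])/d[2]
s=lambda b:b[np.argsort(b[:,0])]
r,w=s(pts["red"]),s(pts["white"])
for nm,q,z in (("lidtop",r[2:],140.3),("under",w[:2],121.0),("seam",w[2:],132.5)):
    q=q[np.argsort(q[:,1])];A,B=at(q[0],z),at(q[1],z);print(nm,A.round(1),B.round(1),"len",np.linalg.norm(B-A).round(1),"yaw",np.degrees(np.arctan2(B[1]-A[1],B[0]-A[0])).round(1),"mid",((A+B)/2).round(1))
ps=np.array([491,-120,100]);Mm,x,n=frame(np.radians(-5.8));print("expect lidtop",ps-40*x+15*n,"under",ps-40*x-15*n,"seam",ps-40*x+3*n)
E
```

```text
red [[315.0, 124.0], [327.0, 124.0], [327.0, 248.0], [315.0, 248.0]]
white [[296.0, 125.0], [314.0, 125.0], [314.0, 248.0], [296.0, 248.0]]
lidtop [ 435.2 -127.6  140.3] [ 555.  -140.2  140.3] len 120.5 yaw -6.0 mid [ 495.1 -133.9  140.3]
under [ 433.8 -147.6  121. ] [ 551.8 -163.9  121. ] len 119.2 yaw -7.9 mid [ 492.8 -155.8  121. ]
seam [ 435.1 -136.2  132.5] [ 553.4 -150.4  132.5] len 119.1 yaw -6.8 mid [ 494.3 -143.3  132.5]
expect lidtop [ 489.5628948  -134.14803713  140.28359187] under [ 487.24048635 -157.01172229  120.99996358] seam [ 488.63393142 -143.29351119  132.57014055]
```

```bash
python3 - <<'E'
from h import *
ps=np.array([494,-120,100])
M,x,n=frame(np.radians(-6.3)); plan(ps-70*x,M,6)
E
```

```text
dist 105.3 err tool frame [ -5.3 105.2   1.5] rotvec [-0.005 -0.002  0.014] per row [-0.0008 -0.0004  0.0023] deg 0.8
[-0.0009, 0.0175, 0.0003, -0.001, -0.0, 0.002]
[-0.0008, 0.0175, 0.0003, -0.001, -0.0, 0.002]
[-0.0008, 0.0175, 0.0003, -0.001, -0.0, 0.002]
[-0.0008, 0.0175, 0.0003, -0.001, -0.0, 0.002]
[-0.0007, 0.0175, 0.0003, -0.001, -0.0, 0.002]
[-0.0007, 0.0175, 0.0003, -0.001, -0.0, 0.002]
```

Emit:
play_rows([
  [-0.001,0.0175,0.0005,-0.001,0,0.002,0.06],
  [-0.001,0.0175,0.0005,-0.001,0,0.002,0.06],
  [-0.001,0.0175,0.0005,-0.001,0,0.002,0.06],
  [-0.001,0.0175,0,-0.001,0,0.002,0.06],
  [-0.0005,0.0175,0,-0.001,0,0.002,0.06],
  [-0.0005,0.0175,0,-0.001,0,0.002,0.06],
  [0,0,0,0,0,0,0.06],
])

```text
clock: 2.8
position: [486.8, -168.8, 150.3]
ee_rot: [-0.336, -0.622, 0.266, 0.655]
contact_force: [0.0, -0.2, -0.7]
gripper_width: 60.3
```

```bash
python3 - <<'E'
from h import *
ps=np.array([494,-120,100])
M,x,n=frame(np.radians(-6.3)); plan(ps+4*x,M,5)
im=get_image("wrist");cv2.imwrite("pics/w2.png",im["color"][90:,150:550,::-1])
E
```

```text
dist 74.4 err tool frame [ 6.1 74.1 -1.8] rotvec [ 0.     0.002 -0.009] per row [ 0.0001  0.0003 -0.0018] deg 0.5
[0.0012, 0.0148, -0.0004, 0.0, 0.0, -0.002]
[0.0012, 0.0148, -0.0004, 0.0, 0.0, -0.002]
[0.0012, 0.0148, -0.0004, 0.0, 0.0, -0.002]
[0.0011, 0.0148, -0.0004, 0.0, 0.0, -0.002]
[0.0011, 0.0148, -0.0004, 0.0, 0.0, -0.002]
```

View pics/w2.png

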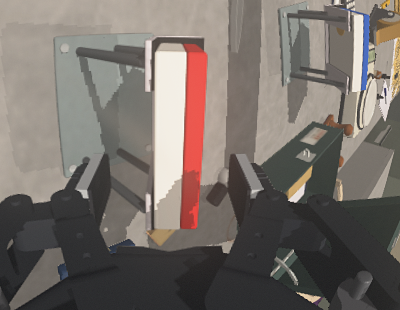

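Fingers straddle the case edge (case at crop x 153–205, fingers at 105 and 232). The axis needs about 6 mm of shift before going in.

Emit:
play_rows([
  [0.006,0.005,-0.002,0,0,-0.009,0.06],
  [0,0,0,0,0,0,0.06],
])

```text
clock: 3.05
position: [490.8, -163.6, 152.4]
ee_rot: [-0.335, -0.625, 0.264, 0.654]
contact_force: [-0.2, 0.4, 0.7]
gripper_width: 60.4
```

```bash
python3 - <<'E'
from h import *
ps=np.array([494,-120,100])
M,x,n=frame(np.radians(-6.3)); plan(ps+4*x,M,6)
E
```

```text
dist 72.2 err tool frame [ 0.  72.2  1.9] rotvec [ 0.004  0.004 -0.003] per row [ 0.0006  0.0007 -0.0005] deg 0.4
[0.0, 0.012, 0.0003, 0.001, 0.001, -0.001]
[-0.0, 0.012, 0.0003, 0.001, 0.001, -0.001]
[-0.0, 0.012, 0.0003, 0.001, 0.001, -0.001]
[-0.0, 0.012, 0.0003, 0.001, 0.001, -0.001]
[-0.0, 0.012, 0.0003, 0.001, 0.001, -0.001]
[-0.0, 0.012, 0.0003, 0.001, 0.001, -0.001]
```

Emit:
play_rows([
  [0,0.012,0.0005,0,0,0,0.06],
  [0,0.012,0.0005,0,0,0,0.06],
  [0,0.012,0.0005,0,0,0,0.06],
  [0,0.012,0,0,0,0,0.06],
  [0,0.012,0,0,0,0,0.06],
])

```text
clock: 3.55
position: [495.0, -124.3, 104.5]
ee_rot: [-0.337, -0.626, 0.263, 0.652]
contact_force: [0.3, 0.1, 0.4]
gripper_width: 59.9
```

```bash
python3 - <<'E'
from h import *
ps=np.array([494,-120,100])
M,x,n=frame(np.radians(-6.3)); plan(ps+4*x,M,1)
im=get_image("wrist");cv2.imwrite("pics/w3.png",im["color"][90:,150:550,::-1])
E
```

```text
dist 10.2 err tool frame [ 0.3 10.1  1.5] rotvec [ 0.008  0.006 -0.005] per row [ 0.0083  0.0059 -0.0054] deg 0.7
[0.0003, 0.0101, 0.0015, 0.008, 0.006, -0.005]
```

View pics/w3.png

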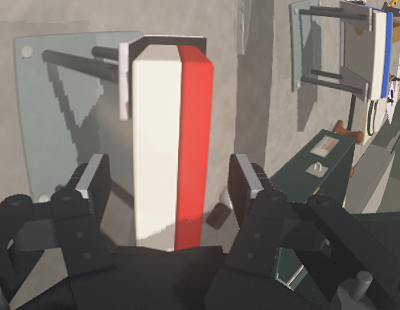

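Fingers at crop x 105 and 232 are centred about the case (133–210) with no contact. I'll go the last 10 mm and close.

Emit:
play_rows([
  [0,0.01,0.0015,0.006,0.005,-0.005,0.06],
  [0,0,0,0,0,0,0.05],
  [0,0,0,0,0,0,0.045],
  [0,0,0,0,0,0,0.04],
  [0,0,0,0,0,0,0.036],
  [0,0,0,0,0,0,0.033],
  [0,0,0,0,0,0,0.03],
  [0,0,0,0,0,0,0.025],
  [0,0,0,0,0,0,0.02],
  [0,0,0,0,0,0,0.02],
])

```text
clock: 4.6
position: [493.7, -115.3, 94.9]
ee_rot: [-0.333, -0.623, 0.262, 0.657]
contact_force: [-0.8, 0.7, 0.7]
gripper_width: 29.4
```

```bash
python3 - <<'E'
from h import *
s=read_state();print(s["joints"].round(2),s["contact_force"],s["wrist_torque"])
ps=np.array([494,-120,100])
M,x,n=frame(np.radians(-6.3)); print("lift/out 150 along:",); plan(ps+4*x-60*x+130*n,M,10)
print(R.from_quat(s["ee_rot"]).as_matrix().round(3),s["position"].round(1),s["gripper_width"])
E
```

```text
[-0.36  0.5  -0.13 -0.72 -1.24 -0.98] [-0.78463153  0.67853065  0.72096091] [-1.15749644  0.20253213 -0.02868991]
lift/out 150 along:
dist 144.2 err tool frame [129.9 -62.6  -0.6] rotvec [-0.001 -0.002  0.002] per row [-0.0001 -0.0002  0.0002] deg 0.2
[0.013, -0.0063, -0.0001, -0.0, -0.0, 0.0]
[0.013, -0.0063, -0.0001, -0.0, -0.0, 0.0]
[0.013, -0.0063, -0.0001, -0.0, -0.0, 0.0]
[0.013, -0.0063, -0.0001, -0.0, -0.0, 0.0]
[0.013, -0.0063, -0.0001, -0.0, -0.0, 0.0]
[0.013, -0.0063, -0.0001, -0.0, -0.0, 0.0]
[0.013, -0.0063, -0.0001, -0.0, -0.0, 0.0]
[0.013, -0.0063, -0.0001, -0.0, -0.0, 0.0]
[0.013, -0.0063, -0.0001, -0.0, -0.0, 0.0]
[0.013, -0.0063, -0.0001, -0.0, -0.0, 0.0]
[[ 0.085  0.07  -0.994]
 [ 0.76   0.641  0.11 ]
 [ 0.645 -0.765  0.002]] [ 493.7 -115.3   94.9] 29.36465670335062
```

Grip closed at 29.4 mm on the 30 mm case. Next: lift off the rails, then slide out upslope.

Emit:
play_rows([
  [0.002,-0.001,0,0,0,0,0.02],
  [0.003,-0.002,0,0,0,0,0.02],
  [0.003,-0.005,0,0,0,0,0.02],
  [0.003,-0.008,0,0,0,0,0.02],
  [0.003,-0.01,0,0,0,0,0.02],
  [0.003,-0.012,0,0,0,0,0.02],
  [0.003,-0.012,0,0,0,0,0.02],
  [0.003,-0.012,0,0,0,0,0.02],
  [0.003,-0.012,0,0,0,0,0.02],
  [0.003,-0.012,0,0,0,0,0.02],
])

```text
clock: 5.6
position: [488.9, -151.8, 185.1]
ee_rot: [-0.333, -0.622, 0.264, 0.657]
contact_force: [-0.1, 0.4, -2.7]
gripper_width: 29.7
```

```bash
python3 - <<'E'
from h import *
s=read_state();print(s["joints"].round(2),s["position"],s["wrist_torque"])
ps=np.array([493.7,-115.3,94.9]);M,x,n=frame(np.radians(-6.3));print(np.array([n,x,np.cross(n,x)])@(s["position"]-ps))
im=get_image("wrist");cv2.imwrite("pics/w4.png",im["color"][90:,150:550,::-1])
E
```

```text
[-0.41  0.41 -0.02 -0.67 -1.43 -1.07] [ 488.91161457 -151.77061471  185.12535828] [-1.72496788  0.19875651  0.02151979]
[ 29.82383196 -92.75567398   0.75739037]
```

View pics/w4.png

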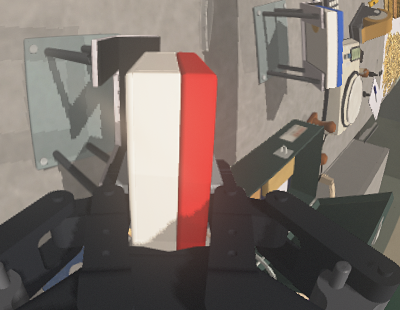

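Case held and closed (white/red strip intact in the jaws). Retreat a little more and test the turn direction.

Emit:
play_rows([
  [0.008,-0.01,0,0,0,0,0.02],
  [0.008,-0.01,0,0,0,0,0.02],
  [0.008,-0.01,0,0,0,0,0.02],
  [0,0,0,0,0.05,0,0.02],
  [0,0,0,0,0.05,0,0.02],
])

```text
clock: 6.15
position: [489.7, -154.0, 231.1]
ee_rot: [-0.348, -0.589, 0.246, 0.687]
contact_force: [-0.7, 0.5, -3.9]
gripper_width: 29.5
```

```bash
python3 - <<'E'
from h import *
s=read_state();print(s["joints"].round(3),s["position"])
M,x,n=frame(np.radians(-6.3),-1);plan(s["position"],M,1)
E
```

```text
[-0.414  0.361  0.031 -0.66  -1.501 -1.233] [ 489.68240689 -154.04102535  231.06279949]
dist 0.0 err tool frame [0. 0. 0.] rotvec [4.000e-03 3.039e+00 3.000e-03] per row [0.0045 3.0395 0.0033] deg 174.1
[0.0, 0.0, 0.0, 0.004, 3.039, 0.003]
```

+wy lowers q6, so turn with −wy (about −3.24 rad, ending near q6 = 2.0).

Emit:
play_rows([
  [0,0,0,0,-0.05,0,0.02],
  [0,0,0,0,-0.1,0,0.02],
  [0,0,0,0,-0.11,0,0.02],
  [0,0,0,0,-0.11,0,0.02],
  [0,0,0,0,-0.11,0,0.02],
  [0,0,0,0,-0.11,0,0.02],
  [0,0,0,0,-0.11,0,0.02],
  [0,0,0,0,-0.11,0,0.02],
  [0,0,0,0,-0.11,0,0.02],
  [0,0,0,0,-0.11,0,0.02],
])

```text
clock: 7.15
position: [489.8, -151.5, 239.3]
ee_rot: [0.172, 0.858, -0.39, -0.288]
contact_force: [-0.4, -0.0, -1.5]
gripper_width: 29.6
```

Emit:
play_rows([
  [0,0,0,0,-0.11,0,0.02],
  [0,0,0,0,-0.11,0,0.02],
  [0,0,0,0,-0.11,0,0.02],
  [0,0,0,0,-0.11,0,0.02],
  [0,0,0,0,-0.11,0,0.02],
  [0,0,0,0,-0.11,0,0.02],
  [0,0,0,0,-0.11,0,0.02],
  [0,0,0,0,-0.11,0,0.02],
  [0,0,0,0,-0.11,0,0.02],
  [0,0,0,0,-0.11,0,0.02],
])

```text
clock: 8.15
position: [489.4, -148.8, 247.0]
ee_rot: [-0.069, 0.876, -0.421, 0.225]
contact_force: [-0.1, -0.7, -2.5]
gripper_width: 29.4
```

```bash
cat >> h.py <<'E'
G=np.array([493.7,-115.3,94.9]);YAW=np.radians(-6.3)
E
python3 - <<'E'
from h import *
s=read_state();print(s["joints"].round(3),s["position"])
M,x,n=frame(YAW,-1);plan(G-130*x+40*n,M,8)
E
```

```text
[-0.405  0.342  0.045 -0.66  -1.525  0.969] [ 489.44122387 -148.82521015  246.95577769]
dist 32.9 err tool frame [16.3  8.3 27.3] rotvec [-0.    -1.015  0.003] per row [-0.     -0.1269  0.0004] deg 58.2
[0.002, 0.001, 0.0034, -0.0, -0.127, 0.0]
[0.0025, 0.001, 0.0031, -0.0, -0.127, 0.0]
[0.0028, 0.001, 0.0028, -0.0, -0.127, 0.0]
[0.0032, 0.001, 0.0024, -0.0, -0.127, 0.0]
[0.0034, 0.001, 0.002, -0.0, -0.127, 0.0]
[0.0037, 0.001, 0.0015, -0.0, -0.127, 0.0]
[0.0038, 0.001, 0.0011, -0.0, -0.127, 0.0]
[0.0039, 0.001, 0.0006, -0.0, -0.127, 0.0]
```

Emit:
play_rows([
  [0,0,0,0,-0.11,0,0.02],
  [0,0,0,0,-0.11,0,0.02],
  [0,0,0,0,-0.11,0,0.02],
  [0,0,0,0,-0.11,0,0.02],
  [0,0,0,0,-0.11,0,0.02],
  [0,0,0,0,-0.11,0,0.02],
  [0,0,0,0,-0.11,0,0.02],
  [0,0,0,0,-0.11,0,0.02],
  [0,0,0,0,-0.09,0,0.02],
  [0,0,0,0,0,0,0.02],
])

```text
clock: 9.15
position: [489.1, -146.2, 254.6]
ee_rot: [-0.266, 0.656, -0.333, 0.623]
contact_force: [-0.1, -0.4, -2.2]
gripper_width: 29.4
```

```bash
python3 - <<'E'
from h import *
s=read_state();print(s["joints"].round(3),s["position"])
M,x,n=frame(YAW,-1);plan(G-120*x+12*n,M,6)
im=get_image("wrist");cv2.imwrite("pics/w5.png",im["color"][90:,150:550,::-1])
E
```

```text
[-0.401  0.333  0.052 -0.66  -1.537  1.973] [ 489.07227121 -146.18799407  254.55139066]
dist 70.4 err tool frame [66.6 22.6  1.1] rotvec [0.003 0.002 0.003] per row [0.0005 0.0004 0.0005] deg 0.3
[0.0111, 0.0038, 0.0002, 0.001, 0.0, 0.001]
[0.0111, 0.0038, 0.0002, 0.001, 0.0, 0.001]
[0.0111, 0.0037, 0.0002, 0.001, 0.0, 0.001]
[0.0111, 0.0037, 0.0002, 0.001, 0.0, 0.001]
[0.0111, 0.0037, 0.0002, 0.001, 0.0, 0.001]
[0.0111, 0.0037, 0.0002, 0.001, 0.0, 0.001]
```

View pics/w5.png

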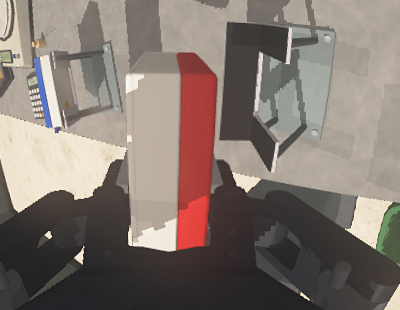

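Case turned and still closed: red now on the side towards the rest (crop x 180–215), rest at the right with its gap and ledge free. Back towards it.

Emit:
play_rows([
  [0.011,0.004,0,0,0,0,0.02],
  [0.011,0.004,0,0,0,0,0.02],
  [0.011,0.004,0,0,0,0,0.02],
  [0.011,0.004,0,0,0,0,0.02],
  [0.011,0.004,0,0,0,0,0.02],
  [0.011,0.003,0.001,0.003,0.002,0.003,0.02],
  [0,0,0,0,0,0,0.02],
])

```text
clock: 9.9
position: [485.1, -185.3, 188.0]
ee_rot: [-0.262, 0.659, -0.334, 0.621]
contact_force: [0.3, 0.0, -2.0]
gripper_width: 29.0
```

```bash
python3 - <<'E'
from h import *
M,x,n=frame(YAW,-1);plan(G-15*x+10*n,M,9)
E
```

```text
dist 101.8 err tool frame [ -4.1 101.7   1. ] rotvec [ 0.002 -0.009 -0.001] per row [ 0.0002 -0.001  -0.0001] deg 0.5
[-0.0005, 0.0113, 0.0001, 0.0, -0.001, -0.0]
[-0.0005, 0.0113, 0.0001, 0.0, -0.001, -0.0]
[-0.0005, 0.0113, 0.0001, 0.0, -0.001, -0.0]
[-0.0005, 0.0113, 0.0001, 0.0, -0.001, -0.0]
[-0.0005, 0.0113, 0.0001, 0.0, -0.001, -0.0]
[-0.0005, 0.0113, 0.0001, 0.0, -0.001, -0.0]
[-0.0005, 0.0113, 0.0001, 0.0, -0.001, -0.0]
[-0.0005, 0.0113, 0.0001, 0.0, -0.001, -0.0]
[-0.0005, 0.0113, 0.0001, 0.0, -0.001, -0.0]
```

Emit:
play_rows([
  [-0.003,0.006,0,0,-0.002,0,0.02],
  [-0.001,0.011,0,0,-0.001,0,0.02],
  [0,0.011,0,0,-0.001,0,0.02],
  [0,0.011,0,0,-0.001,0,0.02],
  [0,0.011,0,0,-0.001,0,0.02],
  [0,0.011,0,0,-0.001,0,0.02],
  [0,0.011,0,0,0,0,0.02],
  [0,0.011,0,0,0,0,0.02],
  [0,0.011,0,0,0,0,0.02],
])

```text
clock: 10.8
position: [493.6, -116.3, 114.5]
ee_rot: [-0.263, 0.655, -0.334, 0.624]
contact_force: [-0.8, 0.2, -1.9]
gripper_width: 29.1
```

```bash
python3 - <<'E'
from h import *
M,x,n=frame(YAW,-1);plan(G-1*x+1*n,M,1);print(read_state()["contact_force"],read_state()["wrist_torque"])
E
```

```text
dist 18.2 err tool frame [10.8 14.7 -0. ] rotvec [-0.001  0.002 -0.   ] per row [-0.0009  0.0023 -0.0002] deg 0.1
[0.0108, 0.0147, -0.0, -0.001, 0.002, -0.0]
[-0.82733993  0.18026763 -1.90080655] [-1.74187777  0.19445314 -0.00589027]
```

Emit:
play_rows([
  [0.003,0.003,0,0,0,0,0.02],
  [0.003,0.003,0,0,0,0,0.02],
  [0.003,0.003,0,0,0,0,0.02],
  [0.002,0.003,0,0,0,0,0.02],
  [0,0,0,0,0,0,0.02],
])

```text
clock: 11.3
position: [493.4, -116.4, 96.3]
ee_rot: [-0.263, 0.656, -0.333, 0.624]
contact_force: [-0.5, 2.5, -0.3]
gripper_width: 29.6
```

```bash
python3 - <<'E'
from h import *
M,x,n=frame(YAW,-1);plan(G,M,1);s=read_state();print(s["contact_force"],s["wrist_torque"],s["gripper_width"])
E
```

```text
dist 1.8 err tool frame [0.1 1.8 0.2] rotvec [ 0.001  0.001 -0.002] per row [ 0.0007  0.0014 -0.0016] deg 0.1
[0.0001, 0.0018, 0.0002, 0.001, 0.001, -0.002]
[-0.47191259  2.54237272 -0.27301072] [-1.12699576  0.3160298  -0.03247213] 29.55923906598474
```

Light contact on the slope. 1.8 mm left to the ledge, then release.

Emit:
play_rows([
  [0,0.001,0,0,0,0,0.02],
  [0,0.001,0,0,0,0,0.02],
  [0,0,0,0,0,0,0.02],
  [0,0,0,0,0,0,0.031],
  [0,0,0,0,0,0,0.034],
  [0,0,0,0,0,0,0.04],
  [0,0,0,0,0,0,0.047],
  [0,0,0,0,0,0,0.054],
  [0,0,0,0,0,0,0.06],
  [0,0,0,0,0,0,0.06],
])

```text
clock: 12.3
position: [494.7, -115.8, 96.3]
ee_rot: [-0.263, 0.655, -0.334, 0.625]
contact_force: [-0.1, 0.5, 0.1]
gripper_width: 60.1
```

```bash
python3 - <<'E'
from h import *
M,x,n=frame(YAW,-1);plan(G,M,1);s=read_state();print(s["contact_force"],s["wrist_torque"],s["gripper_width"])
a=get_image("wrist")["color"][90:,150:550];b=get_image("scene")["color"][100:300,280:520]
cv2.imwrite("pics/w6.png",np.hstack([a,cv2.resize(b,(372,310))])[:,:,::-1])
E
```

```text
dist 1.8 err tool frame [ 0.6  1.3 -1.1] rotvec [-0.002  0.005 -0.   ] per row [-0.0024  0.0045 -0.0004] deg 0.3
[0.0006, 0.0013, -0.0011, -0.002, 0.005, -0.0]
[-0.14689933  0.48144076  0.14858042] [-1.29120996  0.19240644 -0.00681542] 60.08527369867425
```

View pics/w6.png

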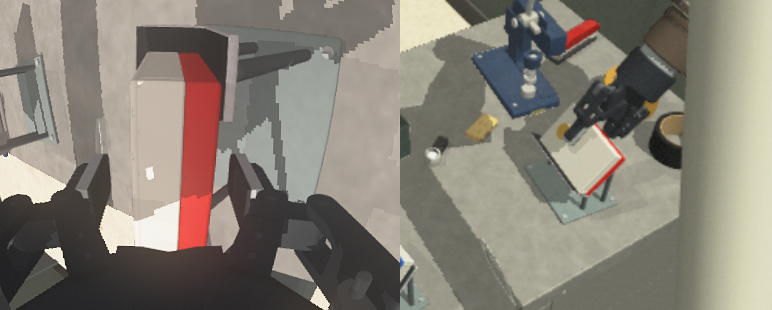

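The case is seated white side up, closed, with both fingers clear (crop x 105 and 235, case 133–220). Withdraw upslope.

Emit:
play_rows([
  [0,-0.006,0,0,0,0,0.06],
  [0,-0.012,0,0,0,0,0.06],
  [0,-0.012,0,0,0,0,0.06],
  [0,-0.012,0,0,0,0,0.06],
  [0,-0.012,0,0,0,0,0.06],
  [0,-0.015,0,0,0,0,0.06],
  [0,-0.02,0,0,0,0,0.06],
  [0,-0.025,0,0,0,0,0.06],
  [0,-0.025,0,0,0,0,0.06],
  [0,0,0,0,0,0,0.06],
])

```text
clock: 13.4
position: [483.4, -213.5, 213.2]
ee_rot: [-0.263, 0.653, -0.336, 0.625]
contact_force: [0.7, -0.4, -0.9]
gripper_width: 59.9
```

```bash
python3 - <<'E'
from h import *
s=read_state();print(s["position"],s["contact_force"])
im=get_image("scene");w=get_image("wrist")
cv2.imwrite("pics/s7.png",np.hstack([cv2.resize(im["color"][130:280,340:480],(360,386)),cv2.resize(w["color"][50:350,150:450],(386,386))])[:,:,::-1])
hl,c=corners(im,100,125,(220,225,295,305));print("blue",c.tolist())
# height/position of the case edge in the wrist view, as before
K=w["intrinsics"];M=R.from_quat(w["orientation"]).as_matrix();o=np.array(w["origin"])
hsv=cv2.cvtColor(w["color"],cv2.COLOR_RGB2HSV);h=hsv[...,0].astype(int)
m=(((h<8)|(h>170))&(hsv[...,1]>150)&(hsv[...,2]>70)).astype(np.uint8)
c=max(cv2.findContours(m,0,1)[0],key=cv2.contourArea);b=cv2.boxPoints(cv2.minAreaRect(c));b=b[np.argsort(b[:,0])];print(b.round(0).tolist())
def at(p,z):
    v=np.array(p)-K[:2,2];r=np.linalg.norm(v);t=r/K[0,0];d=M@np.r_[v/r*np.sin(t),np.cos(t)];return o+d*(z-o[2])/d[2]
for z,q in ((128.7,b[:2]),(121.0,b[2:])): print(z,at(q[0],z).round(1),at(q[1],z).round(1))
E
```

```text
[ 483.3988505  -213.51042859  213.2138903 ] [ 0.69494195 -0.43129321 -0.87814561]
blue [[247, 230], [281, 268], [262, 298], [230, 259]]
[[320.0, 266.0], [326.0, 133.0], [334.0, 266.0], [340.0, 134.0]]
128.7 [ 425.5 -136.8  128.7] [ 543.8 -155.3  128.7]
121.0 [ 424.1 -146.8  121. ] [ 542.5 -163.2  121. ]
```

View pics/s7.png

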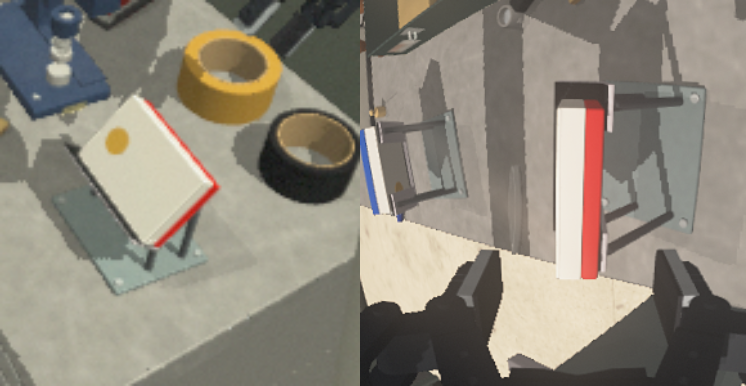

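The case leans underside up with the seal showing, is closed, and the blue case is unmoved. It sits about 9 mm off-centre along the ledge, towards the robot, because the turn axis wasn't quite central. That is within the 20 mm allowed, so I'll hand in.

```bash
python3 -c "
from bench import *
print(job_done())"
```

```text
the job is handed in; nothing more can be done
None
```

I turned the red-lidded case over and set it back on its own rest, underside up, then handed the job in at about 13.5 s. I pinched lid and base together from the upper edge through the gap in the rails. I lifted the case out upslope, turned it half a turn about the finger axis, slid it back to the ledge and released it.

**Last checks:**
- **Case:** the pictures show the white underside with the brass seal up. The case is closed and leaning on the slope with its lower edge at the ledge. The last yaw readings were −8° to −9°, against −6° to −8° before the move.
- **Blue case:** its corners in the scene view are within 1 pixel of where they started.
- **Gripper:** it stands clear of the case, and the wrist force reads about 1 N, which is noise level.

**Off-centre:** the case sits about 7–9 mm off-centre along the ledge, towards the robot. The grasp was about 4–5 mm off the case's middle, and the half turn doubled that. I left it because it is inside the 20 mm limit. I did not measure the lid-to-base offset or the exact tilt after release; I judged both only from the pictures.

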